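# Stand the whiteboard markers in the library's desk tidy

## Robot

A 7-joint arm with a two-finger parallel gripper is mounted at the origin on the work surface. World frame = base frame: x ahead of the robot, y to its left, z up, the work surface at z = 0. Lengths are in m, angles in rad, forces in N, time in s.
With the tool pointing down it reaches from about 0.425 to 1.025 m from the base axis. Payload 3.6 kg.
Tool frame: the origin (TCP) lies midway between the tips of the shut fingers; the grasp point (between the pads) lies 19 mm behind it (env.grip_point_offset is the distance from the TCP to the grasp point, in m); z points along the fingers, y is the line along which they close (so a half turn about z gives the same grasp; the last joint's range is limited). The gripper opens to 85 mm and grips with 20 to 120 N. Pads are 22 mm wide; open, the fingers measure 114 mm over their backs; the gripper's body (76 mm by 85 mm) begins 54 mm behind the grasp point. The pads swing forward as they close: fully open they stand 13 mm farther back than shut.
Start: joints at [1.208, 0.591, 0.048, 1.609, -0.033, 0.943, -0.034], TCP at [0.193, -0.699, 0.231] pointing down, gripper open.
Joint ranges: [-2.69, 2.69], [-0.47, 2.24], [-1.27, 1.36], [0.19, 2.51], [-1.53, 4.68], [0.08, 2.07], [-3.09, 3.09]. Speed limits (rad/s): [2.57, 2.57, 3.14, 3.14, 3.14, 3.14, 3.14].

## Interface

Orientations are given as a rotation vector (axis times angle).
In Python, from workcell import env, claw, read_camera, camera_model gives the robot as it stands. The module is installed in compiled form; this text tells all that it offers. Calls block until the motion is done:
- env.move_pose(position, orientation): joint-space move of the TCP to a pose.
- env.move_l(position, rotation=None, v=0.15, force_limit=None): straight line of the TCP; rotation=None keeps the orientation; v is the mean speed in m/s. With force_limit (N) it stops when the force on the tool has changed by that much, and returns True; else False.
- env.move_joints(angles): joint-space move.
- claw.set_gripper(opening): finger opening in m; the grip force is fixed at half the most; returns when the fingers have stopped.
- env.dwell(seconds).
- env.ik(position, orientation): joint angles nearest the present ones, or None.
- env.sense(): the state.
- read_camera(name): name is "side" or "top"; returns the picture (420x560x3 uint8, blue, green, red); there is no depth.
- camera_model(name): a dict with "K" (3x3 intrinsics, pixels), "eye" and "rotation" of the camera in the world. Camera axes: x right, y down, z forward; pixel columns grow to the right and rows downward; lengths in m; the calibration is good to about 2 mm. A picture is of the moment at which its call begins. camera_model takes no time and is no camera call.
A pose or a line that the arm cannot do raises env.PlanningError and nothing moves.
- env.sign_off(): hands the job in; it is judged then, once.
The state is a dict: "t": time; "joint_pos": joint angles; "qvel": joint speeds; "joint_efforts": joint torques, N m; "tcp_pos": TCP position; "tool_rot": TCP orientation; "wrist_force": force on the tool from outside, world axes, zero at the start; "moment": the same for the moment, N m; "opening": finger opening in m; "finger_force": force on a finger pad.
Only numpy, scipy, OpenCV 4.12 (cv2) and the standard library are available. Lean on these libraries where they do the work, as an engineer would, in place of code of your own. Each camera call takes 0.05 s, during which the arm holds its last target. There are 200 camera calls.

## Task

The three whiteboard markers have been left lying on the library's desk, one of them half under the low shelf. Put each of them cap down, so that it does not dry out, into an empty pot of the desk tidy, one to a pot and right down on the pot's floor. Leave the eraser, the glue stick, the tape dispenser and the mug where they are.

Things in the scene. Friction and masses are not known exactly. Their poses are not given: they have to be found in the camera images.
- marker0: Whiteboard marker, 138 mm long, 24 g: round light grey barrel 19 mm thick, long black cap at the +x end, short black end plug at the other. Origin on its axis at mid-length, 10 mm above the desk when lying; x runs towards the cap. Lies half under the low shelf, cap first, with 65 to 85 mm of its tail end out in front of the shelf's edge, pointing towards the robot.
- marker1: Whiteboard marker, 138 mm long, 24 g: round light grey barrel 19 mm thick, long black cap at the +x end, short black end plug at the other. Origin on its axis at mid-length, 10 mm above the desk when lying; x runs towards the cap. Lies on the open desk, its cap pointing towards the robot, within about 40 degrees of -x.
- marker2: Whiteboard marker, 138 mm long, 24 g: round light grey barrel 19 mm thick, long black cap at the +x end, short black end plug at the other. Origin on its axis at mid-length, 10 mm above the desk when lying; x runs towards the cap. Lies on the open desk, its cap pointing towards the robot, within about 40 degrees of -x.
- marker0_cap (a point): Centre of the cap end of marker0, 69 mm from its origin along its x. The cap is 47 mm long: a hexagonal collar 20 mm across flats, then round, tapering from 20 mm to 13 mm at its end; the end plug is the same hexagon, 8 mm long. The bare barrel runs from 61 mm behind the origin to 22 mm ahead of it. The hexagons keep the marker from rolling.
- marker1_cap (a point): Centre of the cap end of marker1, 69 mm from its origin along its x. The cap is 47 mm long: a hexagonal collar 20 mm across flats, then round, tapering from 20 mm to 13 mm at its end; the end plug is the same hexagon, 8 mm long. The bare barrel runs from 61 mm behind the origin to 22 mm ahead of it. The hexagons keep the marker from rolling.
- marker2_cap (a point): Centre of the cap end of marker2, 69 mm from its origin along its x. The cap is 47 mm long: a hexagonal collar 20 mm across flats, then round, tapering from 20 mm to 13 mm at its end; the end plug is the same hexagon, 8 mm long. The bare barrel runs from 61 mm behind the origin to 22 mm ahead of it. The hexagons keep the marker from rolling.
- tidy: Desk tidy, fixed: a low dark steel tray 156 x 42 mm, 24 mm high, with four square metal pots in a row along its x, 36 mm apart. It stands on the left or the right of the desk. Origin at the middle of its underside; its x (along the row) points away from the robot within about 20 degrees of +x.
- pot0_floor (a point): Middle of the inner floor of empty pot 0, 5.5 mm above the desk. The pot is square, 34 mm outside and 29 mm inside, its walls parallel to the tidy's x and y, its rim 88 mm above the desk; a marker standing in it reaches 143.5 mm above the desk. Which place in the row it has varies.
- pot1_floor (a point): Middle of the inner floor of empty pot 1, 5.5 mm above the desk. The pot is square, 34 mm outside and 29 mm inside, its walls parallel to the tidy's x and y, its rim 88 mm above the desk; a marker standing in it reaches 143.5 mm above the desk. Which place in the row it has varies.
- pot2_floor (a point): Middle of the inner floor of empty pot 2, 5.5 mm above the desk. The pot is square, 34 mm outside and 29 mm inside, its walls parallel to the tidy's x and y, its rim 88 mm above the desk; a marker standing in it reaches 143.5 mm above the desk. Which place in the row it has varies.
- glue: Glue stick, 26 mm in diameter, 112 mm long, standing in the fourth pot and so reaching 118 mm above the desk; leave it there. Origin at the middle of its lower end, z up.
- shelf: Low desk shelf, fixed: a wooden board 360 mm wide (y), 240 mm deep (x), 10 mm thick, underside 60 mm above the desk, on 12 mm side panels at its two ends, open in front. Books lie on it, up to 96 mm above the desk, from 50 mm behind the front edge. Origin at the middle of the front edge, at desk level; x points in under the shelf, away from the robot.
- eraser: Whiteboard eraser, 100 x 45 mm, 24 mm high, loose; origin at the middle of its underside, x along its length.
- dispenser: Heavy black tape dispenser, 150 mm (x) x 65 mm, 85 mm high, loose, on the other side of the desk from the tidy; origin at the middle of its underside.
- mug: White mug, 80 mm in diameter, 92 mm high, handle at its +y, loose, at the far right; origin at the middle of its underside.
There are look-alikes about, which are no part of the job. Leave any green look-alike of the marker1 alone. Leave any red look-alike of the marker0 alone.

How it is judged:
At the end, for the whole second after the job is handed in: Each of the three markers stands cap down in one of the three empty pots: the cap end within 8 mm of the pot's floor, mid-length within 12 mm of the pot's middle seen from above, within 0.25 rad of upright, and no longer moving (below 0.1 m/s) (((horizontal distance between marker0 and pot0_floor below 0.012 m and z of marker0_cap in the frame of pot0_floor below 0.008 m) or (horizontal distance between marker0 and pot1_floor below 0.012 m and z of marker0_cap in the frame of pot1_floor below 0.008 m) or (horizontal distance between marker0 and pot2_floor below 0.012 m and z of marker0_cap in the frame of pot2_floor below 0.008 m)) and angle between each of marker0, marker1, marker2's own x axis and vertical above 2.89 rad and linear speed of each of marker0, marker1, marker2 below 0.1 m/s and ((horizontal distance between marker1 and pot0_floor below 0.012 m and z of marker1_cap in the frame of pot0_floor below 0.008 m) or (horizontal distance between marker1 and pot1_floor below 0.012 m and z of marker1_cap in the frame of pot1_floor below 0.008 m) or (horizontal distance between marker1 and pot2_floor below 0.012 m and z of marker1_cap in the frame of pot2_floor below 0.008 m)) and ((horizontal distance between marker2 and pot0_floor below 0.012 m and z of marker2_cap in the frame of pot0_floor below 0.008 m) or (horizontal distance between marker2 and pot1_floor below 0.012 m and z of marker2_cap in the frame of pot1_floor below 0.008 m) or (horizontal distance between marker2 and pot2_floor below 0.012 m and z of marker2_cap in the frame of pot2_floor below 0.008 m))); the robot touches nothing.
It fails at once if the whiteboard eraser shifted by more than 30 mm (distance of eraser from where it was at the start of the episode above 0.03 m).
It fails at once if the glue stick shifted by more than 30 mm (distance of glue from where it was at the start of the episode above 0.03 m).
It fails at once if the tape dispenser shifted by more than 30 mm (distance of dispenser from where it was at the start of the episode above 0.03 m).
It fails at once if the mug shifted by more than 30 mm (distance of mug from where it was at the start of the episode above 0.03 m).
It also fails if it takes over 72 s, if anything falls off the work surface, if the arm or the gripper's body presses on something with over 40 N, if the wrist force passes 120 N, or if a joint passes its speed limit or range.

## Working session

There is one attempt and no reset: what is moved stays moved. The work goes in short steps, each a Python script; the robot and the scene stay as the last script left them, time stands still between calls to the robot, and variables do not carry over. Pictures are saved under pics/ and viewed, at most 10 in all, crops included, and the job is handed in when it is done.

```bash
mkdir -p pics; python3 - <<'E'
from workcell import env,claw,read_camera,camera_model
import cv2,numpy as np
for n in("top","side"):
    cv2.imwrite(f"pics/{n}0.png",read_camera(n)); m=camera_model(n); print(n,m["K"],m["eye"],m["rotation"])
s=env.sense();print(s["t"],s["tcp_pos"],s["tool_rot"],s["opening"],env.grip_point_offset)
E
```

```text
top [[404.80450123   0.         275.15517459]
 [  0.         404.80450123 210.38928765]
 [  0.           0.           1.        ]] [ 0.33224789 -0.01293512  1.10308384] [-2.12744178  2.09752989 -0.21905223]
side [[398.11462751   0.         288.88001768]
 [  0.         398.11462751 207.92104167]
 [  0.           0.           1.        ]] [0.09327908 0.66936088 0.5274685 ] [-0.76937199  2.38518382 -1.35625092]
0.1 [ 0.19238273 -0.69821553  0.23025054] [-3.11121674e+00 -4.20858198e-01  5.87766416e-04] 0.08549587059054332 0.0187
```

View pics/top0.png

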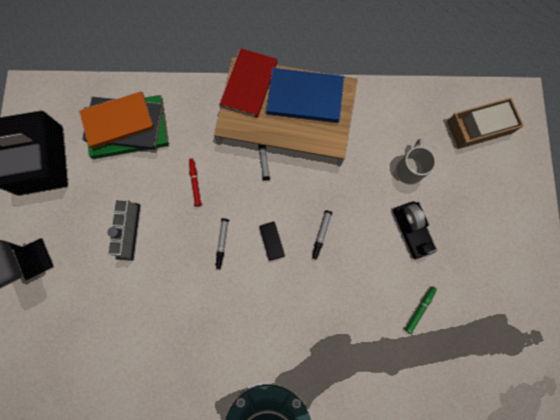

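View pics/side0.png

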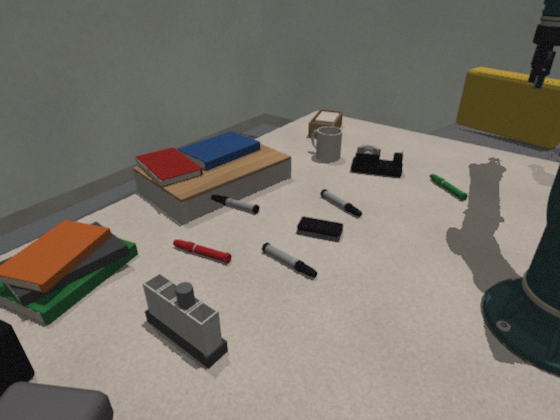

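The top view shows marker1/2 at about (222,243) and (321,234), and the shelf marker's tail at (264,162). The tidy is at (123,230) with the glue near (113,231), the eraser at (271,240), and the red and green look-alikes at (195,182) and (421,310). I'll zoom in for colours and edges.

```bash
python3 - <<'E'
import cv2
a=cv2.imread("pics/top0.png");b=cv2.imread("pics/side0.png")
cv2.imwrite("pics/c1.png",cv2.resize(a[140:275,95:345],None,fx=3.2,fy=3.2,interpolation=cv2.INTER_CUBIC))
cv2.imwrite("pics/c2.png",cv2.resize(b[180:370,130:380],None,fx=3.1,fy=3.1,interpolation=cv2.INTER_CUBIC))
for p in[(223,235),(220,262),(264,165),(150,255),(205,200),(121,215),(128,225)]: print(p,a[p[1],p[0]])
E
```

```text
(223, 235) [135 136 138]
(220, 262) [11 10 11]
(264, 165) [123 122 124]
(150, 255) [143 153 164]
(205, 200) [135 144 154]
(121, 215) [59 62 64]
(128, 225) [66 69 70]
```

View pics/c1.png

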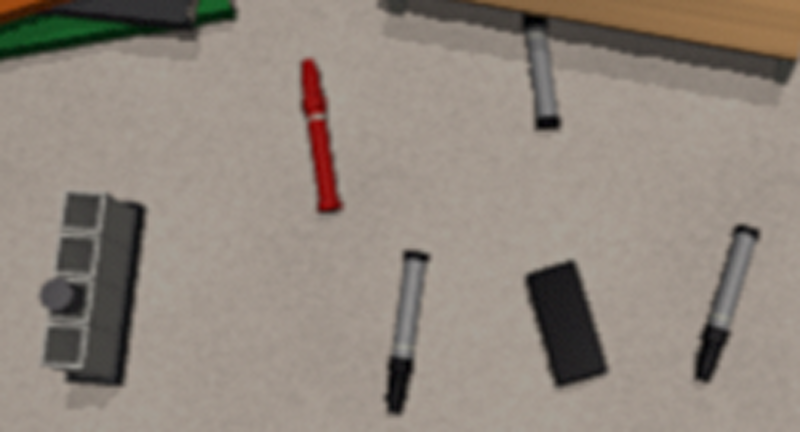

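View pics/c2.png

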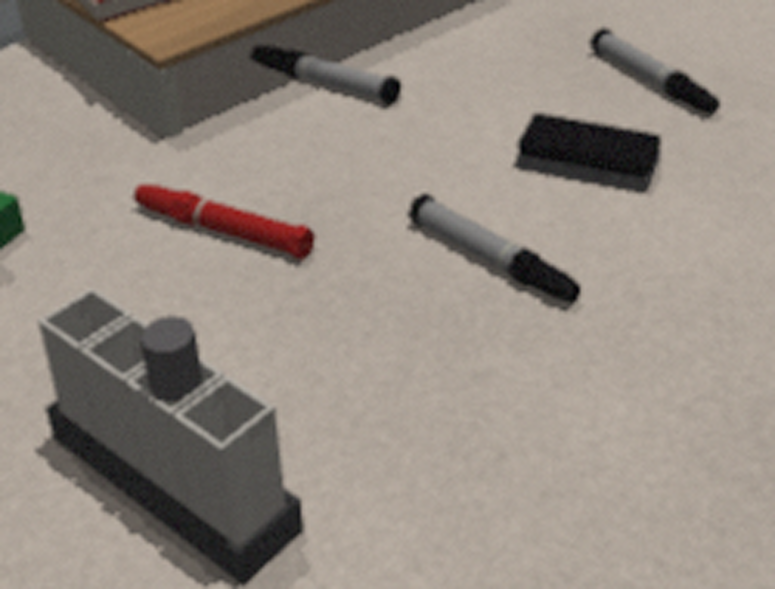

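The crops show the glue in the third pot from the far end (second from near). The rim corners and marker blobs are clear in both views.

```bash
cat >h.py <<'E'
from workcell import env,claw,read_camera,camera_model
import cv2,numpy as np
from scipy.spatial.transform import Rotation as R
def cast(n,uv,z):
    m=camera_model(n);uv=np.atleast_2d(np.array(uv,float))
    d=np.c_[uv,np.ones(len(uv))]@np.linalg.inv(m["K"]).T
    r=np.array(m["rotation"]);r=R.from_rotvec(r).as_matrix() if r.ndim==1 else r
    d=d@r.T;e=np.array(m["eye"]);return e+d*((z-e[2])/d[:,2])[:,None]
def blobs(img,lo=60,hi=2000):
    i=cv2.GaussianBlur(img,(3,3),0).astype(int)
    m=((i[...,2]-i[...,0]<11)&(abs(i[...,2]-i[...,1])<9)&((i.max(2)<60)|(i.min(2)>75))).astype(np.uint8)
    n,l,s,c=cv2.connectedComponentsWithStats(m)
    return [(np.argwhere(l==k)[:,::-1],c[k]) for k in range(1,n) if lo<s[k,4]<hi]
def axis(n,p,z=.01):
    q=cast(n,p,z)[:,:2];c=q.mean(0);w=np.linalg.svd(q-c,full_matrices=False)[2][0]
    t=(q-c)@w;return c+w*t.min(),c+w*t.max()
E
python3 - <<'E'
from h import *
np.set_printoptions(precision=4,suppress=True)
for n in("top","side"):
    im=cv2.imread(f"pics/{n}0.png")
    for p,c in blobs(im):
        a,b=axis(n,p)
        L=np.linalg.norm(b-a)
        if .04<L<.2:print(n,c,len(p),a,b,L)
c1=np.array([(68,193),(107,195),(82,368),(43,366)])/3.2+[95,140]
c2=np.array([(91,293),(42,322),(221,444),(272,408)])/3.1+[130,180]
for n,c in(("top",c1),("side",c2)):
    q=cast(n,c,.088);print(n,q[:,:2],[np.linalg.norm(q[i]-q[i-1]) for i in range(4)],q.mean(0))
# shelf marker, clicks
print(cast("top",np.array([(547,124),(536,20)])/3.2+[95,140],.01))
print(cast("side",np.array([(256,53),(391,90)])/3.1+[130,180],.01))
print("shelf edge",cast("top",[(216,139),(343,159)],.07))
E
```

```text
top [374.1562  21.    ] 64 [ 1.1826 -0.3235] [ 1.1343 -0.2893] 0.05912071778337771
top [97.519  99.9747] 79 [0.8794 0.535 ] [0.8909 0.4769] 0.05923616985293687
top [144.0074 132.725 ] 680 [0.8674 0.323 ] [0.7203 0.4036] 0.1677511619079305
top [472.0294 126.0294] 136 [ 0.8507 -0.5668] [ 0.7892 -0.5846] 0.06402500710327795
top [263.4937 161.27  ] 237 [0.7532 0.0316] [0.6502 0.0153] 0.10431764420091151
top [415.8219 165.0998] 511 [ 0.7322 -0.454 ] [ 0.6626 -0.3586] 0.11810159664131034
top [122.7844 230.6759] 756 [0.5848 0.4039] [0.4194 0.4034] 0.16545976962097186
top [413.899  229.9137] 1356 [ 0.5834 -0.3668] [ 0.4426 -0.4152] 0.14892363188165403
top [321.3091 233.4669] 317 [ 0.5607 -0.1574] [ 0.4321 -0.1171] 0.1348193989540134
top [221.4593 241.873 ] 307 [0.5378 0.1271] [0.4016 0.1397] 0.13686209211068465
top [271.2972 240.6726] 562 [0.5258 0.0129] [ 0.4307 -0.0163] 0.0994945309745452
top [ 25.3948 260.1601] 1530 [0.4065 0.5838] [0.4249 0.7388] 0.1561606430140994
top [264.4013 389.879 ] 157 [0.1009 0.0746] [ 0.0946 -0.0761] 0.15081253379934606
top [267.3606 414.0673] 208 [ 0.0425 -0.05
[... 622 characters left out ...]
104.8419 411.1368] 234 [0.4996 0.5343] [0.4668 0.5573] 0.04002512938460838
top [[0.5657 0.3979]
 [0.5645 0.3664]
 [0.4254 0.3737]
 [0.4266 0.4043]] [np.float64(0.13926920634813525), np.float64(0.031519673131931034), np.float64(0.13924078386998356), np.float64(0.030657064844517627)] [0.4955 0.3856 0.088 ]
side [[0.5629 0.3739]
 [0.565  0.404 ]
 [0.4284 0.4081]
 [0.4252 0.3777]] [np.float64(0.13774980572451043), np.float64(0.030083958789093874), np.float64(0.13663632440035936), np.float64(0.03056346527077779)] [0.4954 0.3909 0.088 ]
[[0.6517 0.0158 0.01  ]
 [0.7479 0.0274 0.01  ]]
[[0.7829 0.037  0.01  ]
 [0.6519 0.0161 0.01  ]]
shelf edge [[ 0.744   0.1515  0.07  ]
 [ 0.6921 -0.1912  0.07  ]]
```

```bash
cat >>h.py <<'E'
Z=np.array([0,0,1.])
def frame(c,n,s,tau):
    z=np.cos(tau)*n+np.sin(tau)*c; y=s*np.cross(n,c); return np.c_[np.cross(y,z),y,z]
def pose(p,c,n,s,tau,off):
    "tool pose putting the pad point lying off behind the TCP onto p"
    F=frame(c,n,s,tau); return p+F[:,2]*off, R.from_matrix(F).as_rotvec()
u=lambda v:np.array(v)/np.linalg.norm(v)
def horiz(deg): return np.array([np.cos(np.radians(deg)),np.sin(np.radians(deg)),0])
# marker: tail end, unit cap direction
MK={1:(np.array([.538,.127,.0095]),u([-.1375,.0150,0])),2:(np.array([.5615,-.158,.0095]),u([-.1300,.0425,0])),
    0:(np.array([.651,.0157,.0095]),horiz(8.7))}
TC=np.array([.4955,.388,0]);TX=horiz(-2.3)
POT={k:TC+TX*.036*(k-1.5) for k in(0,2,3)}
OFF=.008
E
python3 - <<'E'
from h import *
np.set_printoptions(precision=2,suppress=True)
for td in(0,10,15,20):
  t=np.radians(td);off=OFF-.011*np.sin(t)
  for m,(tail,c) in MK.items():
    for s in(1,-1):
      q=env.ik(*pose(tail+c*.024,c,-Z,s,t,off));q2=env.ik(*pose(tail+c*.024+Z*.2,c,-Z,s,t,off))
      print(td,"grasp",m,s,q,q2 is not None)
  for k,p in POT.items():
    for s in(1,-1):
      o=[az for az in range(-30,101,10) if all(env.ik(*pose(p+Z*h,-Z,horiz(az),s,t,off)) is not None for h in(.135,.235))]
      print(td,"pot",k,s,o, env.ik(*pose(p+Z*.135,-Z,horiz(o[0]),s,t,off)) if o else "")
E
```

```text
0 grasp 1 1 [-0.08  0.75 -0.35  2.16  0.74  0.36  0.41] True
0 grasp 1 -1 [-0.4   0.73  0.09  2.17 -0.25  0.25 -1.76] True
0 grasp 2 1 [ 0.51  0.78 -0.45  2.09  0.79  0.44  0.7 ] True
0 grasp 2 -1 [ 0.12  0.75  0.1   2.11 -0.22  0.3  -1.48] True
0 grasp 0 1 [-0.15  0.82  0.08  1.84 -0.12  0.49 -1.41] True
0 grasp 0 -1 [ 0.33  0.92 -0.67  1.81  0.84  0.72  0.91] True
0 pot 0 1 [-30, -20, -10, 0, 10, 80, 90, 100] [-0.95  1.13 -0.51  2.01  1.44  2.03 -1.58]
0 pot 0 -1 [-30, -20, -10, 0, 10, 80, 90, 100] [-0.95  1.13 -0.51  2.01  1.44  2.03  1.56]
0 pot 2 1 [-30, -20, -10, 0, 10, 60, 70, 80, 90, 100] [-1.96  1.8   1.36  2.01 -0.1   0.45 -0.21]
0 pot 2 -1 [-30, -20, -10, 0, 10, 60, 70, 80, 90, 100] [-0.84  1.13 -0.51  1.96  1.59  2.03  1.67]
0 pot 3 1 [-30, -20, -10, 0, 10, 20, 30, 40, 50, 60, 70, 80, 90, 100] [-1.87  1.69  1.26  1.97  0.3   0.44 -0.58]
0 pot 3 -1 [-30, -20, -10, 0, 10, 20, 30, 40, 50, 60, 70, 80, 90, 100] [-0.79  1.14 -0.51  1.93  1.66  2.02  1.73]
10 grasp 1 1 [ 0.11  0.83 -0.58  2.04  0.61  0.62  0.58] True
10 grasp 1 -1 [-0.34  0.76  0.06  2.06 -0.23  0.5  -1.76] True
[... 2155 characters left out ...]
61] True
20 grasp 0 -1 [ 0.4   0.89 -0.7   2.05  1.69  0.47  0.12] True
20 pot 0 1 [-30, -20, -10, 0, 10, 80, 90, 100] [-2.05  1.56  1.36  2.11 -0.52  0.46  0.29]
20 pot 0 -1 [-30, -20, -10, 0, 10, 80, 90, 100] [-0.7   1.09 -0.89  2.05  1.49  2.    1.67]
20 pot 2 1 [-30, -20, -10, 0, 10, 20, 50, 60, 70, 80, 90, 100] [-1.91  1.52  1.33  2.05 -0.42  0.38  0.24]
20 pot 2 -1 [-30, -20, -10, 0, 10, 20, 50, 60, 70, 80, 90, 100] [-0.59  1.09 -0.89  1.99  1.63  1.98  1.81]
20 pot 3 1 [-30, -20, -10, 0, 10, 20, 30, 40, 50, 60, 70, 80, 90, 100] [-1.81  1.38  1.18  2.01  0.19  0.34 -0.32]
20 pot 3 -1 [-30, -20, -10, 0, 10, 20, 30, 40, 50, 60, 70, 80, 90, 100] [-0.65  1.01 -0.7   1.96  1.62  1.8   1.86]
```

```bash
cat >>h.py <<'E'
TAU=np.radians(12);OFF=.0058
def gp(m,s,d=.024,h=0,along=0): return pose(MK[m][0]+MK[m][1]*(d+along)+Z*h,MK[m][1],-Z,s,TAU,OFF)
def pp(k,s,az,h,dx=(0,0,0)): return pose(POT[k]+np.array(dx)+Z*h,-Z,horiz(az),s,TAU,OFF)
def st(msg=""):
    s=env.sense();print(msg,"t %.1f"%s["t"],"tcp",np.round(s["tcp_pos"],4),"open %.4f"%s["opening"],"F",np.round(s["wrist_force"],1),"ff",np.round(s["finger_force"],1))
E
python3 - <<'E'
from h import *
np.set_printoptions(precision=2,suppress=True)
env.move_pose(*gp(1,1,h=.13));claw.set_gripper(.045);st()
print(env.sense()["joint_pos"])
for s in(1,-1): print(s,env.ik(*gp(1,s,h=.22)),*[env.ik(*pp(3,s,az,.25)) for az in(0,20,40,60)])
E
```

```text
t 3.7 tcp [0.51 0.13 0.13] open 0.0448 F [-0.5 -0.6 -0.1] ff 0.0
[ 0.26  0.69 -0.8   1.97  0.47  0.9   0.67]
1 [ 0.33  0.58 -0.88  1.91  0.36  1.06  0.74] [-0.94  0.7  -0.2   2.31  2.02  1.41 -1.38] [-0.39  0.79 -0.73  2.44  2.52  1.61 -1.14] [ 0.13  1.02 -1.15  2.47  2.95  1.38 -0.66] [ 0.33  0.98 -1.08  2.37  3.42  0.86 -0.81]
-1 [-0.94  0.64  1.    1.96 -0.61  1.12 -1.31] [-0.98  0.7  -0.14  2.31  2.02  1.38  1.74] [-0.41  0.78 -0.7   2.44  2.52  1.6   1.98] [ 0.09  0.96 -1.08  2.47  2.97  1.38  2.4 ] [ 0.33  0.98 -1.08  2.37  3.42  0.86  2.33]
```

```bash
python3 - <<'E'
from h import *
s=1
hit=env.move_l(gp(1,s)[0],v=.12,force_limit=15);st(f"down {hit}")
claw.set_gripper(0);st("grip")
env.move_l(gp(1,s,h=.22)[0],v=.2);st("lift")
env.move_pose(*pp(3,s,20,.25));st("over")
for n in("top","side"):cv2.imwrite(f"pics/{n}1.png",read_camera(n))
a=cv2.imread("pics/top1.png");b=cv2.imread("pics/side1.png")
cv2.imwrite("pics/c3.png",np.hstack([cv2.resize(a[150:270,60:200],(400,343)),cv2.resize(b[180:360,100:260],(400,450))[:343]]))
cv2.imwrite("pics/c3.png",np.hstack([cv2.resize(a[150:290,60:200],(400,400)),cv2.resize(b[200:360,110:270],(400,400))]))
E
```

```text
down False t 4.9 tcp [0.5135 0.13   0.0045] open 0.0451 F [-0.9  0.2  0.1] ff 0.0
grip t 5.3 tcp [0.5135 0.1299 0.0047] open 0.0168 F [-0.2 -0.1  4.9] ff 58.7
lift t 6.5 tcp [0.5122 0.1292 0.2227] open 0.0164 F [ 0.1  0.1 -0.9] ff 58.5
over t 8.4 tcp [0.5554 0.3872 0.2486] open 0.0166 F [-0.3  0.4  0.3] ff 58.6
```

View pics/c3.png

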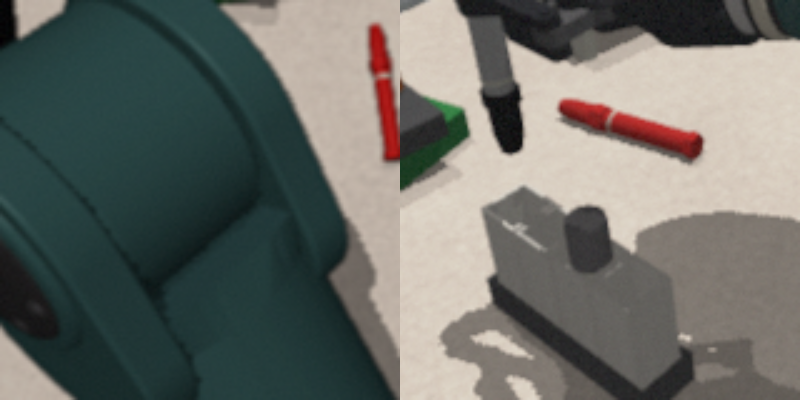

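The side view shows marker1 held cap down, tip at about (154,260), above the far pot. The top view is hidden by the arm. Next I'll compare the marker's pixels with the projection of an ideal vertical marker at the commanded spot.

```bash
cat >>h.py <<'E'
def proj(n,P):
    m=camera_model(n);r=np.array(m["rotation"]);r=R.from_rotvec(r).as_matrix() if r.ndim==1 else r
    d=(np.atleast_2d(P)-np.array(m["eye"]))@r@np.array(m["K"]).T;return d[:,:2]/d[:,2:]
def heldpt(off=OFF): # pad point now
    s=env.sense();return s["tcp_pos"]-R.from_rotvec(s["tool_rot"]).as_matrix()[:,2]*off
E
python3 - <<'E'
from h import *
p=heldpt();print("pad point",p)
print("ideal tail/grip-.02/collar/tip px",proj("side",[p+Z*h for h in(.024,-.02,-.067,-.114)]).round(1))
b=cv2.imread("pics/side1.png")
g=b.max(2)
for v in range(208,264,6):
    row=b[v,125:175].astype(int); m=(row[:,2]-row[:,0]<11); x=np.where(m)[0]+125
    print(v,x.min() if len(x) else None,x.max() if len(x) else None,"".join("#" if k else "." for k in m))
print("rim far pot centre px",proj("side",[POT[3]+Z*.088,POT[3]+Z*.137]))
E
```

```text
pad point [0.55015868 0.3851816  0.25004674]
ideal tail/grip-.02/collar/tip px [[137.9 179.4]
 [143.5 206.5]
 [149.  233.2]
 [154.1 257.9]]
208 137 174 ............######################################
214 139 174 ..............####################################
220 140 174 ...............#############..........############
226 141 153 ................#############.....................
232 143 155 ..................#############...................
238 143 157 ..................###############.................
244 125 157 ###########..........############.................
250 125 158 ############..........############................
256 125 158 ##########..............##########................
262 125 127 ###...............................................
rim far pot centre px [[158.8677806  281.58298895]
 [153.95483369 257.76780259]]
```

```bash
python3 - <<'E'
from h import *
np.set_printoptions(precision=4,suppress=True)
for n,(r0,r1,c0,c1) in(("top",(194,264,100,150)),("side",(268,362,138,232))):
    im=cv2.imread(f"pics/{n}0.png")[r0:r1,c0:c1].astype(int)
    m0=((im[...,2]-im[...,0]<13)).astype(np.uint8)
    k,l,stt,_=cv2.connectedComponentsWithStats(m0);m0=(l==1+stt[1:,4].argmax())
    br=m0&(im.min(2)>85)
    print(n,"\n".join("".join("#" if b else("o" if a else ".") for a,b in zip(x,y)) for x,y in zip(m0[::2] if n=="side" else m0,br[::2] if n=="side" else br)))
    p=np.argwhere(br)[:,::-1]+[c0,r0]
    q=cast(n,p,.088)[:,:2].astype(np.float32)
    print(n,cv2.minAreaRect(q))
E
```

```text
top ..................................................
..................................................
..................................................
..................................................
..................................................
..................................................
...............##############.....................
...............#oooooooooo##oo....................
...............#oooooooooo##ooo#..................
...............#oooooooooo##oooooooooo#...........
...............#oooooooooo##oooooooooooo..........
...............#oooooooooo##ooooooooooooo.........
..............#oooooooooo###oooooooooooo..........
..............#oooooooooo###oooooooooooo..........
..............#oooooooooo###oooooooooooo..........
..............#oooooooooo##ooooooooooooo..........
..............###oooooooo##ooooooooooooo..........
..............#############ooooooooooooo..........
..............#############ooooooooooooo..........
..............############oooooooooooooo..........
.............##ooo##oo####oooooooooooooo..........
.............#oooooooooo#
[... 6465 characters left out ...]
oooooooooooooo#....
..................................#.##oooooooooooooooooooooooooooooooooooooooooooooooooooo....
......................................#.##.ooooooooooooooooooooooooooooooooooooooooooooo#.....
........................................###.##oooooooooooooooooooooooooooooooooooooooo........
.............................................#.##ooooooooooooooooooooooooooooooooooo..........
............................................#.####oooooooooooooooooooooooooooooooo#...........
...............................................##.####oooooooooooooooooooooooooo..............
side ((0.4676535129547119, 0.4164850115776062), (0.09511134773492813, 0.21051298081874847), 76.44820404052734)
```

```bash
python3 - <<'E'
from h import *
np.set_printoptions(precision=4,suppress=True)
for n,c in(("top",[(114.5,199.5),(127.7,199.5),(120.7,254),(107.6,254)]),("side",[(159,273.3),(142.5,284),(200,325),(218.3,312.5)])):
    q=cast(n,c,.088);print(n,q[:,:2],[np.linalg.norm(q[i]-q[i-1]) for i in range(4)],q.mean(0))
    print("pred outer corners px",proj(n,[TC+TX*a*.071+np.array([-TX[1],TX[0],0])*b*.017+Z*.088 for a,b in((1,1),(1,-1),(-1,-1),(-1,1))]))
# tray bottom near/right corners in top at z=.024
print(cast("top",[(141,204),(134,260)],.024))
# side cam: marker centres compare; known TCP start check
E
```

```text
top [[0.5678 0.4026]
 [0.5683 0.3687]
 [0.4279 0.3737]
 [0.4275 0.4065]] [np.float64(0.14035005581742688), np.float64(0.0339729955169375), np.float64(0.14041164450096127), np.float64(0.03278445903383359)] [0.4979 0.3879 0.088 ]
pred outer corners px [[114.6701 199.7465]
 [127.8092 200.4468]
 [120.5037 255.6244]
 [106.9895 254.886 ]]
side [[0.5659 0.3723]
 [0.5661 0.4051]
 [0.4274 0.4115]
 [0.4233 0.3785]] [np.float64(0.14273249480584838), np.float64(0.032872534668563436), np.float64(0.13877670334116105), np.float64(0.03328586582819588)] [0.4957 0.3918 0.088 ]
pred outer corners px [[143.6424 282.7271]
 [161.0201 272.0348]
 [220.1784 310.4854]
 [202.9536 324.1113]]
[[0.571  0.3553 0.024 ]
 [0.4186 0.3614 0.024 ]]
```

```bash
sed -i 's/^TC=np.array.*;TX/TC=np.array([.4966,.3902,0]);TX/' h.py; cat >>h.py <<'E'
def insert(k,s,az,h0=.25,rel=.133,dx=(0,0,0)):
    env.move_l(pp(k,s,az,h0,dx)[0],v=.1)
    for h in(.165,rel):
        if env.move_l(pp(k,s,az,h,dx)[0],v=.08,force_limit=6): st(f"contact {h}");return False
    st("in");claw.set_gripper(.026);env.dwell(.3);st("rel")
    n=frame(-Z,horiz(az),s,TAU)[:,2]
    env.move_l(pp(k,s,az,rel,dx)[0]-n*.0+Z*.05,v=.1);claw.set_gripper(.045);st("up");return True
E
python3 - <<'E'
from h import *
print(insert(3,1,20))
E
```

```text
in t 10.5 tcp [0.5558 0.39   0.1316] open 0.0164 F [ 0.1  0.3 -0.6] ff 58.6
rel t 11.1 tcp [0.5559 0.39   0.132 ] open 0.0257 F [ 0.4 -0.2 -1. ] ff 0.1
up t 12.1 tcp [0.5558 0.39   0.1812] open 0.0450 F [0.2 0.2 0.2] ff 0.0
True
```

```bash
python3 - <<'E'
from h import *
np.set_printoptions(precision=2,suppress=True)
env.move_l(pp(3,1,20,.26)[0],v=.2)
env.move_pose(*gp(2,1,h=.13));st()
cv2.imwrite("pics/side2.png",read_camera("side"));b=cv2.imread("pics/side2.png")
cv2.imwrite("pics/c4.png",cv2.resize(b[230:370,120:260],(420,420),interpolation=cv2.INTER_CUBIC))
print(env.sense()["joint_pos"])
for s in(1,-1): print(s,env.ik(*gp(2,s,h=.22)),*[env.ik(*pp(2,s,az,.25)) for az in(-10,0,10)],env.ik(*pp(2,s,0,.133)))
E
```

```text
t 14.6 tcp [ 0.54 -0.15  0.13] open 0.0449 F [ 0.4 -0.3 -0. ] ff 0.0
[ 0.88  0.85 -1.07  1.89  0.72  1.12  0.73]
1 [ 0.93  0.75 -1.16  1.83  0.61  1.25  0.8 ] [-0.95  0.72 -0.34  2.24  1.76  1.54 -1.32] [-0.91  0.71 -0.34  2.34  1.96  1.52 -1.37] [-0.68  0.74 -0.57  2.42  2.19  1.63 -1.31] [-0.64  1.08 -0.7   2.31  2.1   1.94 -1.37]
-1 [-0.33  0.6   0.8   1.88 -0.46  1.08 -1.19] [-0.57  0.89 -0.89  2.22  1.86  1.94  1.95] [-0.42  0.98 -1.07  2.32  2.08  2.04  2.08] [-0.58  0.78 -0.7   2.42  2.2   1.71  1.9 ] [-0.64  1.08 -0.7   2.31  2.1   1.94  1.78]
```

View pics/c4.png

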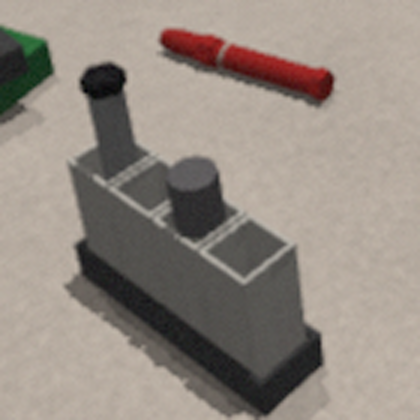

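The crop shows marker1 standing in the far pot with its plug at (103,80), and the glue untouched. Now marker2 goes to pot 2.

```bash
python3 - <<'E'
from h import *
print("exp plug",proj("side",POT[3]+Z*.1435),"seen",103/3+120,80/3+230)
s=1
hit=env.move_l(gp(2,s)[0],v=.12,force_limit=15);st(f"down {hit}")
claw.set_gripper(0);st("grip")
env.move_l(gp(2,s,h=.24)[0],v=.2);st("lift")
env.move_pose(*pp(2,s,0,.28));st("over")
cv2.imwrite("pics/side3.png",read_camera("side"));b=cv2.imread("pics/side3.png")
p=heldpt();print(proj("side",[p-Z*h for h in(.05,.08,.1,.114)]).round(1))
cv2.imwrite("pics/c5.png",cv2.resize(b[170:340,110:280],(510,510),interpolation=cv2.INTER_CUBIC))
E
```

```text
exp plug [[151.66013308 254.90756594]] seen 154.33333333333334 256.6666666666667
down False t 15.8 tcp [ 0.5382 -0.1501  0.0046] open 0.0451 F [-0.2 -0.4 -0.2] ff 0.0
grip t 16.2 tcp [ 0.5381 -0.1502  0.0047] open 0.0164 F [-0.1 -0.4  5.7] ff 58.8
lift t 17.6 tcp [ 0.5367 -0.1505  0.2425] open 0.0168 F [-0.3  0.1 -1.4] ff 58.6
over t 19.5 tcp [0.521  0.3884 0.2786] open 0.0165 F [-0.  -0.4  0.5] ff 58.6
[[157.4 215. ]
 [160.7 232.6]
 [162.8 243.9]
 [164.2 251.6]]
```

View pics/c5.png

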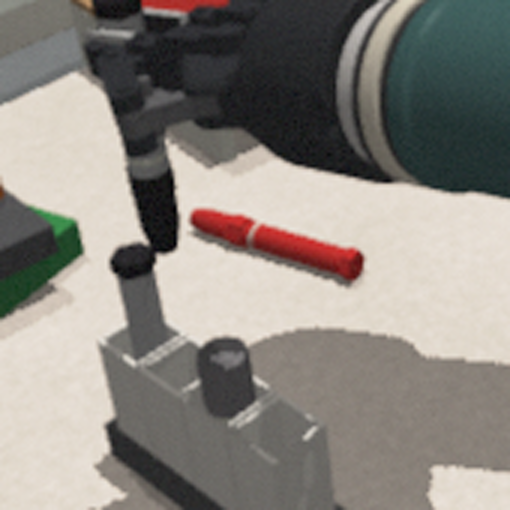

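Marker2's tip, seen at (164,253), matches the prediction of (164.2,251.6). I'll insert it.

```bash
python3 - <<'E'
from h import *
np.set_printoptions(precision=2,suppress=True)
ok=insert(2,1,0,h0=.28);print(ok)
if ok:
    env.move_l(pp(2,1,0,.27)[0],v=.2)
    env.move_pose(*gp(0,1,h=.16));st()
    print(env.sense()["joint_pos"])
    for s in(1,-1): print(s,env.ik(*gp(0,s,h=0)),env.ik(*gp(0,s,h=.24,along=-.1)),*[env.ik(*pp(0,s,az,.25)) for az in(-10,0,10)],env.ik(*pp(0,s,0,.133)))
    a=read_camera("top");cv2.imwrite("pics/top4.png",a);b=read_camera("side");cv2.imwrite("pics/side4.png",b)
    cv2.imwrite("pics/c6.png",np.hstack([cv2.resize(a[130:270,90:290],(571,400)),cv2.resize(b[230:350,130:190],(200,400))]))
    for n,i in(("top",a),("side",b)):
        for p,c in blobs(i):
            e=axis(n,p)
            if abs(e[0]-[.7,.02]).max()<.1:print(n,len(p),*e)
    print("exp plug",proj("side",[POT[2]+Z*.1435,POT[3]+Z*.1435]))
E
```

```text
in t 22.0 tcp [0.52 0.39 0.13] open 0.0162 F [-0.4 -1.  -0.1] ff 58.6
rel t 22.5 tcp [0.52 0.39 0.13] open 0.0262 F [ 0.5  1.  -0.5] ff 0.0
up t 23.5 tcp [0.52 0.39 0.18] open 0.0449 F [ 0.4 -0.2  0.2] ff 0.0
True
 t 25.6 tcp [0.67 0.02 0.16] open 0.0450 F [-1.   0.  -0.3] ff 0.0
[ 0.5   0.7  -0.89  1.9   0.88  0.72 -2.28]
1 [ 0.33  0.87 -0.62  1.96  1.2   0.47 -2.58] [ 0.7   0.5  -1.05  2.04  0.71  0.73 -2.19] [-0.84  0.8  -0.68  2.28  1.66  1.82 -1.36] [-0.88  0.75 -0.6   2.39  1.82  1.72 -1.39] [-0.64  0.86 -0.89  2.48  2.03  1.92 -1.28] [-1.    1.   -0.42  2.37  1.87  1.75 -1.64]
-1 [ 0.56  1.05 -1.02  1.95  1.43  0.82  0.46] [ 0.8   0.61 -1.26  2.04  0.87  0.85  0.81] [-2.06  1.17  1.17  2.33  1.63  0.35  1.56] [-2.03  1.16  1.16  2.44  2.31  0.47  0.94] [-1.17  0.69 -0.14  2.51  2.04  1.46  1.57] [-2.06  1.56  1.16  2.42  2.72  0.39  0.21]
side 299 [0.79 0.03] [0.64 0.01]
exp plug [[166.24 264.04]
 [151.66 254.91]]
```

View pics/c6.png

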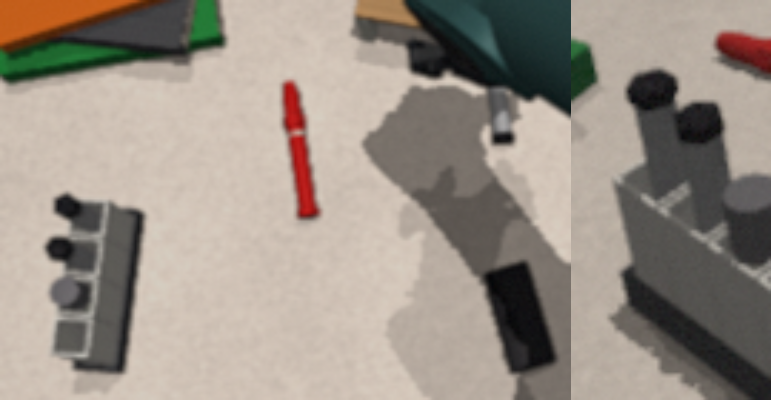

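Both standing markers are seated side by side, and the glue hasn't moved. Now marker0: grip the tail, drag it out, lift it, and take it to pot 0.

```bash
python3 - <<'E'
from h import *
s=1
hit=env.move_l(gp(0,s)[0],v=.12,force_limit=15);st(f"down {hit}")
if not hit:
    claw.set_gripper(0);st("grip")
    env.move_l(gp(0,s,h=.003)[0],v=.05)
    env.move_l(gp(0,s,h=.006,along=-.10)[0],v=.12);st("out")
    env.move_l(gp(0,s,h=.24,along=-.10)[0],v=.2)
    env.move_pose(*pp(0,s,0,.28));st("over")
    b=read_camera("side");cv2.imwrite("pics/side5.png",b)
    p=heldpt();print(proj("side",[p-Z*h for h in(.05,.08,.1,.114)]).round(1))
    cv2.imwrite("pics/c7.png",cv2.resize(b[150:350,110:310],(600,600),interpolation=cv2.INTER_CUBIC))
E
```

```text
down False t 27.2 tcp [0.6765 0.0197 0.0046] open 0.0452 F [ 0.   0.1 -0.1] ff 0.0
grip t 27.6 tcp [0.6763 0.0195 0.0047] open 0.0164 F [-2.4 -0.7  5.9] ff 58.8
out t 28.8 tcp [0.5779 0.0046 0.01  ] open 0.0167 F [-0.7  0.5  0.4] ff 58.6
over t 31.7 tcp [0.4492 0.3911 0.2786] open 0.0168 F [-0.5  0.9 -0.8] ff 58.6
[[191.5 233. ]
 [194.  251.3]
 [195.7 263. ]
 [196.8 270.9]]
```

View pics/c7.png

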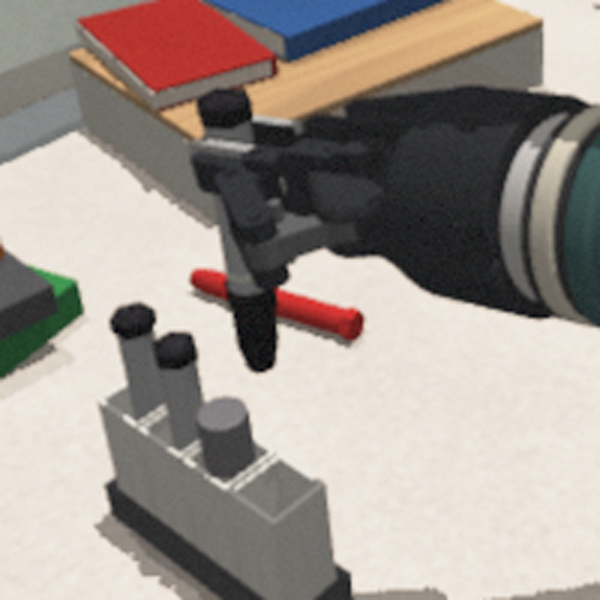

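Marker0 is held cap down, tip at (196.7,272.7) against a predicted (196.8,270.9). I'll insert it.

```bash
python3 - <<'E'
from h import *
ok=insert(0,1,0,h0=.28);print(ok)
if ok:
    env.move_l(pp(0,1,0,.27)[0],v=.2)
    env.move_pose(*gp(1,1,h=.25));st();env.dwell(.5)
    a=read_camera("top");b=read_camera("side");cv2.imwrite("pics/side6.png",b)
    cv2.imwrite("pics/c8.png",np.hstack([cv2.resize(a[180:280,90:165],(375,500)),cv2.resize(b[230:370,130:250],(425,500))]))
    print("exp plug",proj("side",[POT[k]+Z*.1435 for k in(0,2,3)]),proj("top",[POT[k]+Z*.1435 for k in(0,2,3)]))
E
```

```text
in t 34.1 tcp [0.4482 0.3923 0.1316] open 0.0164 F [-0.8 -0.2 -0.5] ff 58.6
rel t 34.7 tcp [0.4483 0.3924 0.1319] open 0.0260 F [-1.  -0.1  0.5] ff 0.0
up t 35.6 tcp [0.4483 0.3923 0.1812] open 0.0452 F [-0.2  0.  -0.1] ff 0.0
True
 t 38.0 tcp [0.5118 0.1303 0.253 ] open 0.0448 F [-0.  -0.3  0.7] ff 0.0
exp plug [[198.29730648 284.11965409]
 [166.2376831  264.03849402]
 [151.66013308 254.90756594]] [[104.76021475 245.37096182]
 [108.9477753  215.69347557]
 [110.99448302 201.1883384 ]]
```

View pics/c8.png

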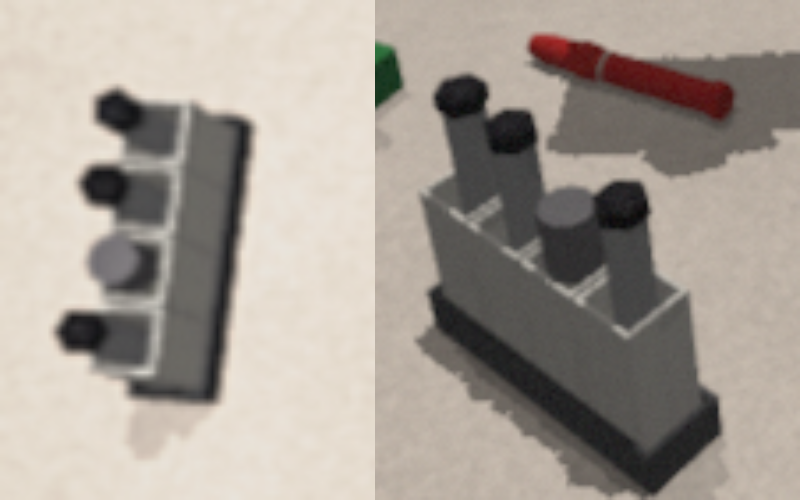

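Both views show all three plugs within 1–3 px of where seated markers should be, and never on the high side, so they are on the floor. The gripper is clear of everything.

```bash
python3 -c "
from workcell import env
print(env.sign_off())"
```

```text
the job is handed in; nothing more can be done
None
```

The job is handed in at about 38 s: the last pictures show all three markers cap down on the floors of the three empty pots, with the glue stick still in its pot, though the verdict came back only as "handed in" and I did not re-measure the eraser, tape dispenser or mug.

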